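# Show the loaded idli stand to the lesson camera

## Task

Thread the loose idli plate right way up over the post of the idli stand, let it sit flat on the collar and let go of it; then take the stand by its post and hold it up to the small camera for the cooking lesson. Finish while still holding it still and level in the air: the post about 20 cm straight in front of the lens, the upper plate at lens height, and the orange tab pointing at the lens. Do not touch the camera or its tripod, and leave the dabba, davara, tumbler, whisk and jars where they are.

Things in the scene. Friction and masses are not known exactly. Their poses are not given: they have to be found in the camera images.
- stand: Loose aluminium idli stand, upright, 0.32 kg. Origin: centre of its underside, on the post's axis; z up the post, x towards the orange tab. Lower plate with four 52 mm cups, 138 mm over all, top 14 mm above the origin; dark collar 28 mm across from 14 to 50 mm; plain round steel post 12 mm across from 50 to 110 mm, its last 6 mm tapering to 6 mm. Lift it by the post.
- post_top (a point): The tip of the stand's post, 110 mm above the stand's origin.
- tab (a point): Outer end of the stand's orange tab (24 mm wide), 87 mm from the post's axis along the stand's x, 12 mm above the stand's origin.
- plate: Loose idli plate, aluminium, 0.14 kg, lying on its four cups, 138 mm over all. Origin: centre of its underside (cup bottoms), z up. Flat deck at 14 mm, hub underside at 10 mm. A black sleeve 26 mm across stands on it from 14 to 36 mm; a 17 mm hole runs through sleeve and hub. Seated on the collar its origin is 40 mm, its sleeve top 76 mm above the stand's origin: 34 mm of post is left to grip.
- plate_deck (a point): Centre of the loose plate's flat deck, on its axis, 14 mm above its origin.
- tripod: Small black tripod, fixed to the granite, with a camera (40 mm deep, 80 wide, 50 high) on a column of varying height, at most 250 mm high; legs within 76 mm of its axis. Origin: on the granite under its column; x is the level direction in which the camera looks.
- lens (a point): Middle of the camera lens's front, 35 mm ahead of the tripod's axis, 170 to 220 mm above the granite; x is the level direction in which it looks, z up.
- dabba: Closed round steel masala dabba, 162 mm across, 83 mm high with its knob; origin under its centre. Leave it alone.
- davara: Steel davara, a shallow cup 100 mm across and 36 mm high, the tumbler standing in it; origin under its centre. Leave it alone.
- tumbler: Steel tumbler, 68 mm across the rim, 80 mm high, standing in the davara; origin under its centre. Leave it alone.
- whisk: Flat green silicone whisk lying on the granite, 250 mm long; origin where handle and loops meet, x towards the loops. Leave it alone.
- jar_a: Empty glass jar, 66 mm across, 92 mm high, in the white bin on the rail (bin 100 x 240 mm, its top 95 mm above the granite). Leave it alone.
- jar_b: The other empty glass jar in the bin, the same. Leave it alone.
There are look-alikes about, which are no part of the job. Leave any green or turquoise look-alike of the tripod alone.

How it is judged:
By the outcome, as a careful person would: the job done as asked, in the order asked, and still so for the second after the job is handed in, while the arm keeps its last pose, push and grip.
It also fails if it takes over 58 s, if anything falls off the work surface, if the arm or the gripper's body presses on something with over 40 N, if the wrist force passes 120 N, or if a joint passes its speed limit or range.

## Robot

A 6-joint arm with a two-finger parallel gripper is mounted at the origin on the work surface. World frame = base frame: x ahead of the robot, y to its left, z up, the work surface at z = 0. Lengths are in m, angles in rad, forces in N, time in s.
With the tool pointing down it reaches from about 0.275 to 0.825 m from the base axis. Payload 5.2 kg.
Tool frame: the origin (TCP) lies at the very end of the fingers, on their centre line; the grasp point (between the pads) lies 19 mm behind it (ctrl.grip_point_offset is the distance from the TCP to the grasp point, in m); z points along the fingers, y is the direction in which the jaws open and shut (so a half turn about z gives the same grasp; the last joint's range is limited). The gripper opens to 93 mm and grips with 3 to 60 N. Pads are 15 mm wide; open, the fingers measure 128 mm over their backs; the gripper's body (75 mm by 188 mm) begins 65 mm behind the grasp point.
Start: joints at [1.088, 0.259, 1.535, -0, 1.348, -0.203], TCP at [0.152, 0.529, 0.191] pointing down, gripper open.
Joint ranges: [-3.14, 3.14], [-0.91, 2.08], [0.19, 2.58], [-1.22, 4.36], [0.22, 2.71], [-3.12, 3.12]. Speed limits (rad/s): [2.57, 2.57, 3.14, 3.14, 3.14, 3.14].

## Interface

Orientations are given as [roll, pitch, yaw] about the fixed x, y, z axes, in that order (R = Rz(yaw) Ry(pitch) Rx(roll)).
In Python, from cell import ctrl gives the robot as it stands.
- The arm moves only by the tool apply_moves, never from a script. Its argument "moves" is a list of rows, each a list of 7 numbers: the shift along the tool's x, y, z in cm, then the turn, a rotation vector about the tool's x, y, z in degrees, then the finger opening in cm, from 0 to 9.3. In form: [[tx, ty, tz, wx, wy, wz, fingers], ...]. A call has 1 to 12 rows; each row shifts and turns the commanded pose from where the row before left it, along the tool's axes as they then stand; what a row does not reach is not made up. A row lasts 1/12 s, in which the tool goes at most 41.7 mm and 7.16 degrees, less where a joint would pass 70% of its speed; a pose out of reach is approached as far as the arm can. A call is refused whole if a number of a shift passes 4.17 or a number of a turn 7.16, either way. A call with a gripper value outside its range is refused whole. The fingers move at their own pace and stop on an object; the grip force is fixed at half the most. Time passes only in rows, so rows that do not move let the fingers close. It gives the time, the measured TCP pose, the force and the opening at its end, in the units of the state.
- ctrl.get_state(): the state, without advancing time (a new reading comes with each control period).
- ctrl.capture(name): name is "side" or "top"; returns a dict with "img" (384x512x3 uint8, blue, green, red), "z_map" (384x512 float32, m along the optical axis (not along the pixel's ray), 0 where there is no reading), "mtx" (3x3 intrinsics, pixels), "rvec" (rotation vector, rad) and "tvec" (3), from world to camera coordinates, as OpenCV has them. Camera axes: x right, y down, z forward; pixel columns grow to the right and rows downward; lengths in m; the calibration is good to about 2 mm. A picture is of the moment at which its call begins.
- ctrl.sign_off(): hands the job in, once; it reports no verdict.
The state is a dict: "time": time; "joints": joint angles; "qd": joint speeds; "joint_torque": joint torques, N m; "position": TCP position; "tool_rot": TCP orientation; "wrist_force": force on the tool from outside, world axes, zero at the start; "wrist_torque": the same for the moment, N m; "finger_gap": opening from 0.0 (shut) to 1.0 (fully open).
Only numpy, scipy, OpenCV 4.12 (cv2) and the standard library are available. Lean on these libraries where they do the work, as an engineer would, in place of code of your own. Each camera call takes 0.05 s, during which the arm holds its last target.

## Working session

There is one attempt and no reset: what is moved stays moved. The work goes in short steps, Python scripts to look and compute and a tool call to move; the robot and the scene stay as the last step left them, time stands still between calls to the robot, and variables do not carry over. Pictures are saved under pics/ and viewed, and the job is handed in when it is done.

Besides the shell and the picture viewer there is one more tool, called after ">>>" as name(argument=value, ...), one argument or row to a line, values as JSON. apply_moves: Moves the arm, as the interface text tells. Its arguments: {"type":"object","properties":{"moves":{"type":"array"}},"required":["moves"]}

```bash
ls; mkdir -p pics
python3 - <<'E'
from cell import ctrl
import cv2,pickle
for n in("side","top"):
    c=ctrl.capture(n); cv2.imwrite(f"pics/{n}0.png",c["img"]); pickle.dump(c,open(f"{n}0.pkl","wb"))
    print(n,c["mtx"].tolist(),c["rvec"],c["tvec"])
print(ctrl.get_state())
E
```

```text
pics
side [[374.2027746323472, 0.0, 255.18578824221785], [0.0, 374.2027746323472, 190.39245132299175], [0.0, 0.0, 1.0]] [ 2.15746727 -0.94697322  0.39991319] [-0.44152701  0.36707965  0.93314949]
top [[416.0227172239744, 0.0, 254.924394928247], [0.0, 416.0227172239744, 194.56165891449527], [0.0, 0.0, 1.0]] [ 2.17750353 -2.18752987  0.13380971] [-0.06175609  0.57911488  1.25499446]
{'time': 0.1, 'joints': array([ 1.08822750e+00,  2.59232458e-01,  1.53598741e+00, -1.83087347e-06,
        1.34799760e+00, -2.02793382e-01]), 'qd': array([ 0.00026885,  0.00099674, -0.00273313,  0.00062821,  0.00014929,
       -0.000296  ]), 'joint_torque': array([ 3.72927680e-03, -4.38209116e+01, -2.84644926e+01,  7.23832380e-02,
        3.60613747e-02, -4.77885123e-05]), 'position': array([0.15159423, 0.52813074, 0.19071562]), 'tool_rot': array([-3.14000078e+00, -3.25499010e-04,  2.86181736e+00]), 'wrist_force': array([ 0.1065965 , -0.23679704, -0.79419545]), 'wrist_torque': array([-0.02509644,  0.0212857 , -0.02753575]), 'finger_gap': 0.9981806008131942}
```

View pics/side0.png

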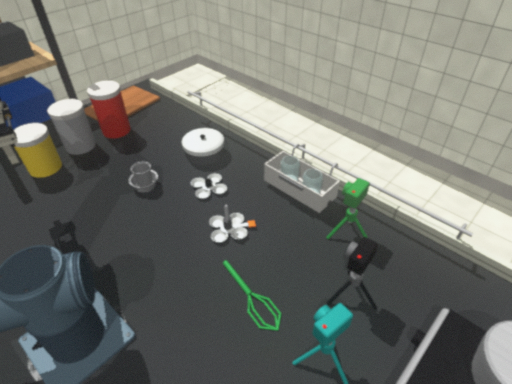

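View pics/top0.png

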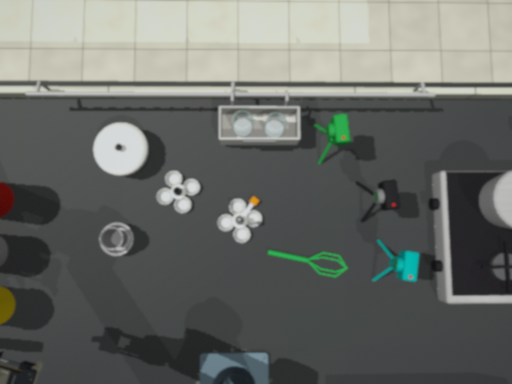

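```bash
cat > h.py <<'E'
import numpy as np,cv2,pickle
def cam(c):
    R,_=cv2.Rodrigues(c["rvec"]); return R,np.asarray(c["tvec"]).reshape(3),c["mtx"]
def ray(c,u,v,z):
    R,t,K=cam(c); d=R.T@np.linalg.inv(K)@np.array([u,v,1.]); o=-R.T@t
    return o+d*(z-o[2])/d[2]
def proj(c,P):
    return cv2.projectPoints(np.atleast_2d(np.array(P,float)),c["rvec"],c["tvec"],c["mtx"],None)[0].reshape(-1,2)
def cloud(c):
    R,t,K=cam(c); z=c["z_map"]; v,u=np.mgrid[:z.shape[0],:z.shape[1]]
    p=np.stack([(u-K[0,2])/K[0,0]*z,(v-K[1,2])/K[1,1]*z,z],-1)
    return (p-t)@R
def tri(ca,pa,cb,pb):
    P=[c["mtx"]@np.hstack([cam(c)[0],cam(c)[1][:,None]]) for c in(ca,cb)]
    X=cv2.triangulatePoints(P[0],P[1],np.array(pa,float).reshape(2,1),np.array(pb,float).reshape(2,1)); return (X[:3]/X[3]).ravel()
def crop(c,x0,y0,x1,y1,k,name):
    cv2.imwrite(name,cv2.resize(c["img"][y0:y1,x0:x1],None,fx=k,fy=k,interpolation=cv2.INTER_CUBIC))
E
python3 - <<'E'
from h import *
t=pickle.load(open("top0.pkl","rb"));s=pickle.load(open("side0.pkl","rb"))
a=cv2.resize(t["img"][155:255,140:280],None,fx=4,fy=4,interpolation=cv2.INTER_CUBIC)
b=cv2.resize(s["img"][165:250,180:270],None,fx=4,fy=4,interpolation=cv2.INTER_CUBIC)
H=max(a.shape[0],b.shape[0]); o=np.zeros((H,800,3),np.uint8)
a=a[:,:560]; 
cv2.imwrite("pics/a.png",a);cv2.imwrite("pics/b.png",cv2.resize(b,None,fx=1.7,fy=1.7))
crop(t,345,100,425,290,3,"pics/c.png"); crop(s,290,170,390,384,2.7,"pics/d.png")
E
```

```text
(no output)
```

View pics/a.png

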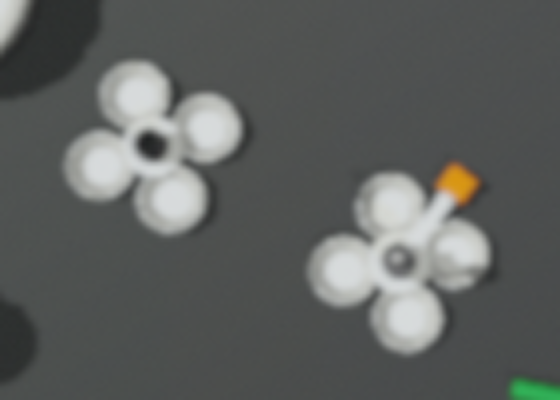

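View pics/b.png

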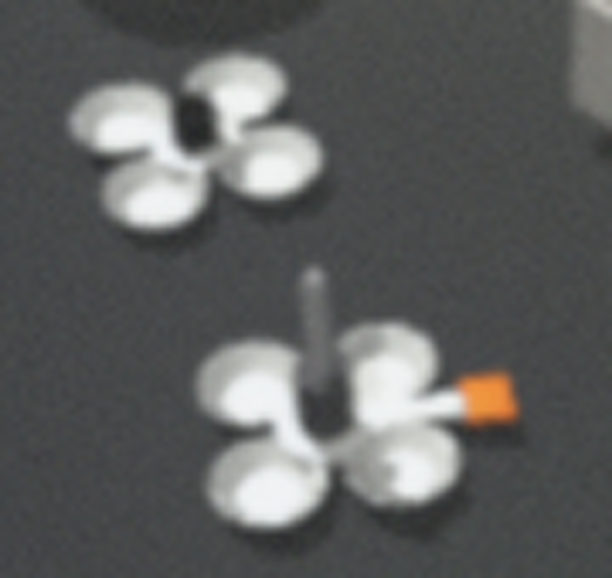

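View pics/c.png

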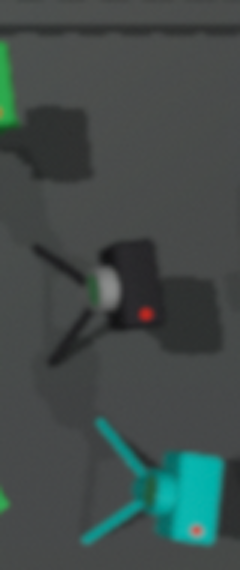

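View pics/d.png

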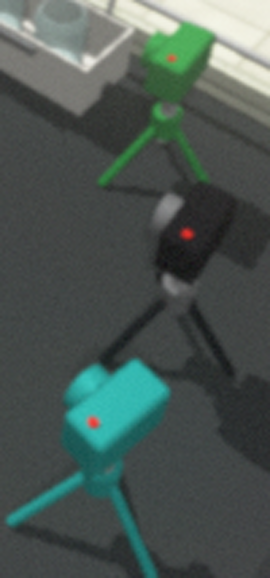

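Run:
```python
from h import *
t=pickle.load(open("top0.pkl","rb"));s=pickle.load(open("side0.pkl","rb"))
for n,c in(("t",t),("s",s)):
    R,tt,K=cam(c); print(n,-R.T@tt)
C=cloud(t);D=cloud(s)
def cups(c,x0,y0,x1,y1,z):
    g=cv2.cvtColor(c["img"],cv2.COLOR_BGR2GRAY)[y0:y1,x0:x1]
    m=(g>130).astype(np.uint8); m=cv2.morphologyEx(m,cv2.MORPH_OPEN,np.ones((2,2)))
    n,l,st,ce=cv2.connectedComponentsWithStats(m); i=1+st[1:,4].argmax()
    ct=cv2.findContours((l==i).astype(np.uint8),cv2.RETR_EXTERNAL,2)[0][0]
    (u,v),r=cv2.minEnclosingCircle(ct)
    print("encl",u+x0,v+y0,r,"cent",ce[i]+[x0,y0],st[i], ray(c,u+x0,v+y0,z),ray(c,*(ce[i]+[x0,y0]),z))
cups(t,150,160,208,222,.014); cups(t,212,188,270,250,.014)
print("plate sleeve", ray(t,178,191.2,.036), ray(s,180+195/6.8,165+97/6.8,.036))
print("post", tri(t,(240,219.8),s,(180+315/6.8,165+268/6.8)), ray(t,240,219.8,.11),ray(s,180+315/6.8,165+270/6.8,.11))
for n,c in(("t",t),("s",s)):
    hsv=cv2.cvtColor(c["img"],cv2.COLOR_BGR2HSV)
    m=cv2.inRange(hsv,(8,150,120),(22,255,255)); k,l,st,ce=cv2.connectedComponentsWithStats(m)
    for i in range(1,k):
        if st[i,4]>15: print(n,"orange",st[i],ce[i],ray(c,*ce[i],.012))
    m=cv2.inRange(hsv,(0,130,100),(7,255,255))|cv2.inRange(hsv,(172,130,100),(180,255,255)); k,l,st,ce=cv2.connectedComponentsWithStats(m)
    for i in range(1,k):
        if st[i,4]>3: print(n,"red",st[i],ce[i])
# camera cloud
for n,c,P,(x0,y0,x1,y1) in(("t",t,C,(360,170,420,230)),("s",s,D,(320,220,385,320))):
    Q=P[y0:y1,x0:x1].reshape(-1,3); I=c["img"][y0:y1,x0:x1].reshape(-1,3)
    k=(Q[:,2]>.12)&(Q[:,2]<.3); print(n,k.sum(),Q[k].min(0),Q[k].max(0)); 
    top=k&(Q[:,2]>np.percentile(Q[k,2],97)-.012) ; print("topz",np.percentile(Q[k,2],[50,90,97]))
    if n=="t":
        r=cv2.minAreaRect(Q[k&(I.max(1)<70)][:,:2].astype(np.float32)*1000); print(r)
        for z in range(0):pass
```

```text
t [ 0.4530833  -0.03287555  1.3068411 ]
s [-0.01101169 -0.62359091  0.90081889]
encl 178.86744689941406 192.65204620361328 22.475387573242188 cent [178.76453488 192.21705426] [   8   11   43   44 1032] [0.58709679 0.17187087 0.014     ] [0.58845854 0.17220619 0.014     ]
encl 242.0633487701416 218.64705848693848 24.529462814331055 cent [241.14708442 219.72671889] [   7   10   44   46 1149] [ 0.50534631 -0.02443071  0.014     ] [ 0.50201309 -0.02158003  0.014     ]
plate sleeve [0.58929076 0.17108336 0.036     ] [0.59585132 0.17221969 0.036     ]
post [ 0.49953498 -0.02033207  0.11259564] [ 0.4981856  -0.01912556  0.11      ] [ 0.50217204 -0.02066038  0.11      ]
t orange [249 196  11  10  63] [254.25396825 200.0952381 ] [ 0.56315392 -0.06264499  0.012     ]
t red [391 202   5   5  18] [393.11111111 204.27777778]
s orange [248 220   8   7  43] [251.69767442 223.30232558] [ 0.56222648 -0.06588728  0.012     ]
s red [  92   93   36   45 1024] [110.95800781 116.01464844]
s red [357 254   5   5  18] [358.88888889 256.27777778]
s red [323 325   3   3   8] [324.125 325.875]
t 632 [ 0.52185452 -0.45112255  0.15149964] [ 0.60160536 -0.39014874  0.20229116]
topz [0.19496743 0.19906049 0.20048826]
((561.9159545898438, -420.486572265625), (79.93562316894531, 56.07166290283203), 5.4178996086120605)
s 1226 [ 0.34996548 -0.5041622   0.14958699] [ 0.60124433 -0.3980603   0.20060014]
topz [0.19290868 0.19715081 0.19828277]
```

Run:
```python
from h import *
t=pickle.load(open("top0.pkl","rb"));s=pickle.load(open("side0.pkl","rb"))
C=cloud(t);D=cloud(s)
print("red",tri(t,(393.1,204.3),s,(358.9,256.3)))
Q=C[165:235,360:425];I=t["img"][165:235,360:425]
k=(Q[...,2]>.19)&(Q[...,2]<.21)&(I.max(2)<70)
r=cv2.minAreaRect(Q[k][:,:2].astype(np.float32)*1000); print(k.sum(),r, np.median(Q[k][:,2]),cv2.boxPoints(r))
# gray lens pixels in top
k=(Q[...,2]>.12)&(I.min(2)>85); print("lens top pts",k.sum(),Q[k].min(0),Q[k].max(0),Q[k].mean(0))
v,u=np.nonzero(k);print(u.min()+360,u.max()+360,v.min()+165,v.max()+165)
Q=D[220:320,320:385];I=s["img"][220:320,320:385]
k=(Q[...,2]>.12)&(I.min(2)>75); print("lens side pts",k.sum(),Q[k].min(0),Q[k].max(0),Q[k].mean(0))
P=Q[(Q[...,2]>.13)]
k=(Q[...,2]>.15)&(I.max(2)<70);print(np.percentile(Q[k],[1,99],axis=0))
crop(t,360,165,425,235,8,"pics/e.png");crop(s,330,225,385,320,6,"pics/f.png")
```

```text
red [ 0.53542896 -0.43413023  0.19563743]
377 ((562.9236450195312, -427.6125183105469), (79.63189697265625, 40.40525817871094), 6.67198371887207) 0.19678700095704732 [[ 521.0301  -412.17273]
 [ 525.72455 -452.30432]
 [ 604.8172  -443.0523 ]
 [ 600.12274 -402.92072]]
lens top pts 86 [ 0.54186719 -0.41071937  0.17959424] [ 0.57822358 -0.39224484  0.19740837] [ 0.55930649 -0.40171473  0.19043766]
377 384 189 202
lens side pts 86 [-0.01101169 -0.62359091  0.17629075] [ 0.57227896 -0.3980603   0.90081889] [ 0.53899987 -0.41125737  0.2050815 ]
[[-0.01101169 -0.62359091  0.15373005]
 [ 0.59846128 -0.40782919  0.90081889]]
```

View pics/e.png

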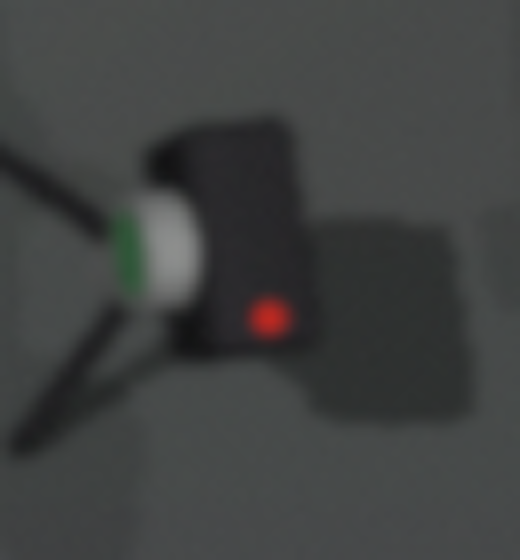

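View pics/f.png

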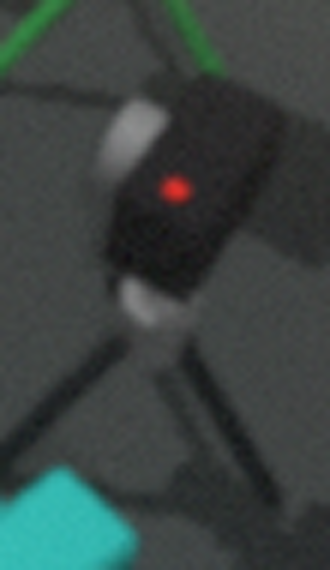

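```bash
cat >> h.py <<'E'
def ortho(c,cx,cy,z,half=.1,ppm=3000):
    n=int(2*half*ppm); g=np.array([[cx+half,cy+half],[cx+half,cy-half],[cx-half,cy-half],[cx-half,cy+half]])
    src=proj(c,np.c_[g,np.full(4,z)]).astype(np.float32)
    H=cv2.getPerspectiveTransform(src,np.float32([[0,0],[n,0],[n,n],[0,n]]))
    return cv2.warpPerspective(c["img"],H,(n,n),flags=cv2.INTER_CUBIC)
def cupfit(c,cx,cy,z,half=.1,ppm=3000):
    o=ortho(c,cx,cy,z,half,ppm); g=cv2.GaussianBlur(cv2.cvtColor(o,cv2.COLOR_BGR2GRAY),(0,0),3)
    r=int(.026*ppm)
    h=cv2.HoughCircles(g,cv2.HOUGH_GRADIENT,1,r*1.3,param1=60,param2=8,minRadius=r-9,maxRadius=r+5)[0]
    xy=np.c_[cx+half-h[:,1]/ppm,cy+half-h[:,0]/ppm,h[:,2]/ppm]
    for q in h: cv2.circle(o,(int(q[0]),int(q[1])),int(q[2]),(0,0,255),1)
    return xy,o
E
python3 - <<'E'
from h import *
t=pickle.load(open("top0.pkl","rb"));s=pickle.load(open("side0.pkl","rb"))
ims=[]
for nm,(x,y) in(("plate",(.589,.1715)),("stand",(.5005,-.0205))):
    for n,c in(("t",t),("s",s)):
        xy,o=cupfit(c,x,y,.014); d=np.hypot(xy[:,0]-x,xy[:,1]-y); k=(abs(d-.043)<.012)
        print(nm,n,xy[k].round(4).tolist(),"mean",xy[k][:4].mean(0)); ims.append(cv2.resize(o,(290,290)))
cv2.imwrite("pics/g.png",np.vstack([np.hstack(ims[:2]),np.hstack(ims[2:])]))
for z in(.172,.175): print("green",ray(t,376,196.5,z))
f=np.deg2rad(96.67); L=np.array([.5629,-.4276])+.035*np.array([np.cos(f),np.sin(f)]); print(L, L+.2*np.array([np.cos(f),np.sin(f)]))
print(proj(s,[[*L,.172]]),proj(t,[[*L,.172]]))
E
```

```text
plate t [[0.6057999730110168, 0.1347000002861023, 0.026399999856948853], [0.5504999756813049, 0.16130000352859497, 0.027499999850988388]] mean [0.5781667  0.14799999 0.02691667]
plate s [[0.6047999858856201, 0.13099999725818634, 0.026399999856948853], [0.5501999855041504, 0.15600000321865082, 0.02669999934732914], [0.5741999745368958, 0.20999999344348907, 0.02590000070631504]] mean [0.5763889  0.16566665 0.02633333]
stand t [[0.45829999446868896, -0.02329999953508377, 0.026200000196695328], [0.5432999730110168, -0.010999999940395355, 0.026399999856948853]] mean [ 0.5008333  -0.01716667  0.0263    ]
stand s [[0.4577000141143799, -0.025699999183416367, 0.02710000053048134], [0.5080000162124634, -0.06300000101327896, 0.024800000712275505], [0.5426999926567078, -0.012000000104308128, 0.027499999850988388]] mean [ 0.50277776 -0.03355556  0.02646667]
green [ 0.55825801 -0.39512929  0.172     ]
green [ 0.55797998 -0.39417166  0.175     ]
[ 0.55883473 -0.39283689] [ 0.53560459 -0.19419057]
[[347.04863328 247.36052869]] [[375.16846434 196.29486852]]
```

View pics/g.png

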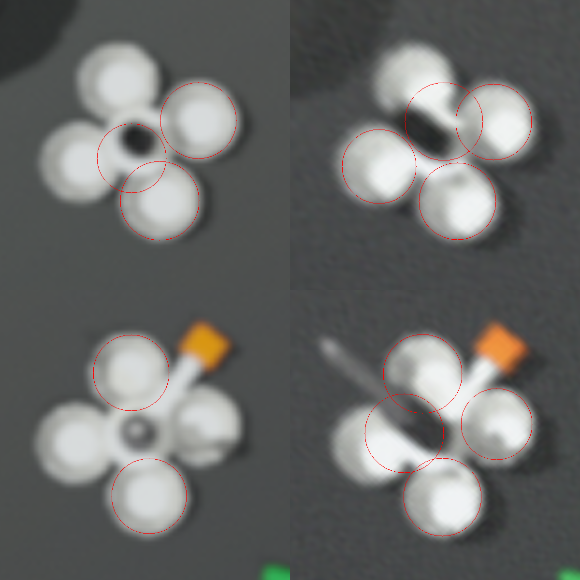

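Run:
```python
from h import *
from scipy.optimize import least_squares
t=pickle.load(open("top0.pkl","rb"));s=pickle.load(open("side0.pkl","rb"))
ppm=3000;half=.1
for nm,(x,y) in(("plate",(.589,.1705)),("stand",(.5005,-.0205))):
    for n,c in(("t",t),("s",s)):
        o=ortho(c,x,y,.014); g=cv2.GaussianBlur(cv2.cvtColor(o,cv2.COLOR_BGR2GRAY),(0,0),3)
        hsv=cv2.cvtColor(o,cv2.COLOR_BGR2HSV)
        m=((g>115)&(hsv[...,1]<90)).astype(np.uint8)
        m=cv2.morphologyEx(m,cv2.MORPH_OPEN,cv2.getStructuringElement(cv2.MORPH_ELLIPSE,(61,61)))
        ct=np.vstack(cv2.findContours(m,cv2.RETR_EXTERNAL,cv2.CHAIN_APPROX_NONE)[0])[:,0].astype(float)
        P=np.c_[half-ct[:,1]/ppm,half-ct[:,0]/ppm]
        P=P[np.hypot(*P.T)>.043]
        def res(p):
            a=p[2]+np.arange(4)*np.pi/2
            cc=p[:2]+p[3]*np.c_[np.cos(a),np.sin(a)]
            return np.linalg.norm(P[:,None]-cc,axis=2).min(1)-p[4]
        best=min((least_squares(res,[0,0,a,.043,.026],loss="soft_l1",f_scale=.001) for a in(.1,.5,.9,1.3)),key=lambda r:r.cost)
        p=best.x; print(nm,n,np.round([p[0]+x,p[1]+y],4),np.rad2deg(p[2])%90,p[3:].round(4),"rms mm",1e3*np.sqrt((res(p)**2).mean()))
```

```text
plate t [0.5917 0.1756] 19.680126812179434 [0.0429 0.028 ] rms mm 0.3584760372842371
plate s [0.5905 0.1708] 19.882266253239678 [-0.0431  0.0278] rms mm 0.6340472289632364
stand t [ 0.501  -0.0159] 8.395951947695224 [0.0424 0.0282] rms mm 2.3328328119665622
stand s [ 0.5004 -0.0199] 8.563802406918452 [0.0431 0.0273] rms mm 3.4633013261163086
```

>>> apply_moves(
  moves=[
    [0, 0, 0, 0, 0, 7.1, 9.3],
    [0, 0, 0, 0, 0, 7.1, 9.3],
    [0, 0, 0, 0, 0, 7.1, 9.3],
    [0, 0, 0, 0, 0, 7.1, 9.3],
    [0, 0, 0, 0, 0, 7.1, 9.3],
    [0, 0, 0, 0, 0, 7.1, 9.3],
    [0, 0, 0, 0, 0, 7.1, 9.3],
    [0, 0, 0, 0, 0, 7.1, 9.3],
    [0, 0, 0, 0, 0, 7.1, 9.3],
    [0, 0, 0, 0, 0, 7.1, 9.3],
    [0, 0, 0, 0, 0, 2.97, 9.3],
    [0, 0, 0, 0, 0, 0, 9.3],
  ],
)

```text
time: 1.1
position: [0.1517, 0.5283, 0.191]
tool_rot: [-3.141, 0.001, 1.569]
wrist_force: [-0.1, 0.2, -0.7]
finger_gap: 0.998
```

Run:
```python
from h import *
t=pickle.load(open("top0.pkl","rb"));s=pickle.load(open("side0.pkl","rb"))
ppm=3000;half=.05
ims=[]
for (x,y,z) in((.591,.173,.036),(.5005,-.018,.11)):
    for c in(t,s):
        o=ortho(c,x,y,z,half,6000); cv2.drawMarker(o,(300,300),(0,0,255),0,30,1); ims.append(cv2.resize(o,(290,290)))
cv2.imwrite("pics/h.png",np.vstack([np.hstack(ims[:2]),np.hstack(ims[2:])]))
```

```text
(no output)
```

View pics/h.png

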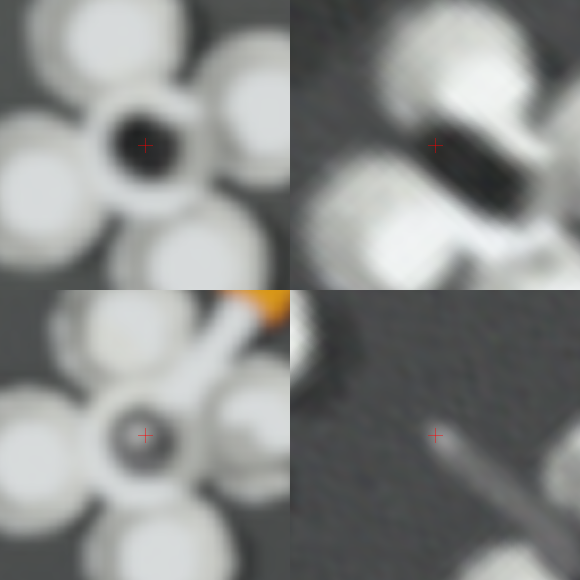

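>>> apply_moves(
  moves=[
    [-2.54, 3.14, 0, 0, 0, 0, 9.3],
    [-2.54, 3.14, 0, 0, 0, 0, 9.3],
    [-2.54, 3.14, 0, 0, 0, 0, 9.3],
    [-2.54, 3.14, 0, 0, 0, 0, 9.3],
    [-2.54, 3.14, 0, 0, 0, 0, 9.3],
    [-2.54, 3.14, 0, 0, 0, 0, 9.3],
    [-2.54, 3.14, 0, 0, 0, 0, 9.3],
    [-2.54, 3.14, 0, 0, 0, 0, 9.3],
    [-2.54, 3.14, 0, 0, 0, 0, 9.3],
    [-2.54, 3.14, 0, 0, 0, 0, 9.3],
    [-2.54, 3.14, 0, 0, 0, 0, 9.3],
    [0, 0, 0, 0, 0, 0, 9.3],
  ],
)

```text
time: 2.1
position: [0.5027, 0.2442, 0.1908]
tool_rot: [3.139, 0.002, 1.567]
wrist_force: [-0.4, 1.7, -0.2]
finger_gap: 1.002
```

>>> apply_moves(
  moves=[
    [-2.5, 3.1, 0, 0, 0, 0, 9.3],
    [-2.5, 3.1, 2, 0, 0, 0, 9.3],
    [-2.6, 3.2, 2.5, 0, 0, 0, 9.3],
    [0, 0, 3, 0, 0, 0, 9.3],
    [0, 0, 2.5, 0, 0, 0, 9.3],
    [0, 0, 2, 0, 0, 0, 9.3],
    [0, 0, 0, 0, 0, 0, 9.3],
    [0, 0, 0, 0, 0, 0, 9.3],
    [0, 0, 0, 0, 0, 0, 9.3],
  ],
)

```text
time: 2.85
position: [0.5856, 0.1789, 0.0774]
tool_rot: [3.14, -0.0, 1.572]
wrist_force: [-0.0, 0.1, -0.3]
finger_gap: 1.002
```

>>> apply_moves(
  moves=[
    [-0.59, 0.54, 1.5, 0, 0, 0, 9.3],
    [0, 0, 2, 0, 0, 0, 9.3],
    [0, 0, 1.5, 0, 0, 0, 9.3],
    [0, 0, 0, 0, 0, 0, 9.3],
    [0, 0, 0, 0, 0, 0, 9.3],
    [0, 0, 0, 0, 0, 0, 9.3],
  ],
)

```text
time: 3.35
position: [0.5917, 0.1729, 0.0283]
tool_rot: [3.138, -0.0, 1.571]
wrist_force: [-0.2, 1.4, -0.4]
finger_gap: 1.001
```

>>> apply_moves(
  moves=[
    [0, 0, 0.6, 0, 0, 0, 9.3],
    [0, 0, 0.5, 0, 0, 0, 9.3],
    [0, 0, 0, 0, 0, 0, 9.3],
    [0, 0, 0, 0, 0, 0, 9.3],
    [0, 0, 0, 0, 0, 0, 7],
    [0, 0, 0, 0, 0, 0, 5],
  ],
)

```text
time: 3.85
position: [0.5904, 0.1725, 0.0153]
tool_rot: [3.141, -0.0, 1.571]
wrist_force: [0.8, -0.2, 0.8]
finger_gap: 0.899
```

Run:
```python
from cell import ctrl
from h import *
for n in("side","top"):
    c=ctrl.capture(n); pickle.dump(c,open(f"{n}1.pkl","wb"))
    cv2.imwrite(f"pics/i_{n}.png",cv2.resize(ortho(c,.591,.173,.036,.08,5000),(380,380)))
a=cv2.imread("pics/i_side.png");b=cv2.imread("pics/i_top.png");cv2.imwrite("pics/i.png",np.hstack([a,b]))
s=ctrl.get_state();print(s["position"],s["tool_rot"],s["wrist_force"],s["finger_gap"])
```

```text
[0.590459   0.17246461 0.01531021] [ 3.14129410e+00 -4.62853166e-06  1.57079911e+00] [-0.34891235 -0.28178704  0.45211546] 0.8185949702956499
```

View pics/i.png

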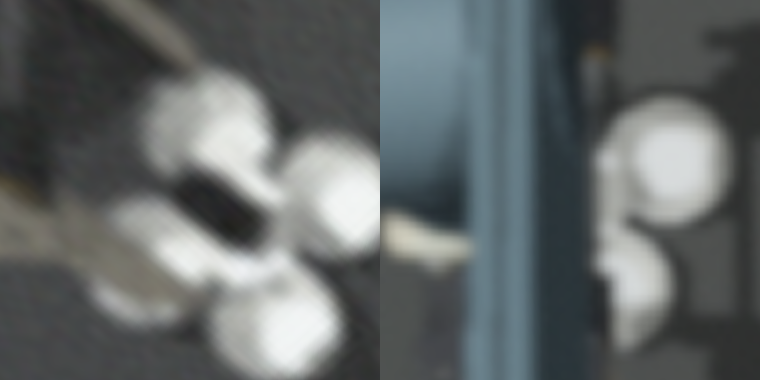

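>>> apply_moves(
  moves=[
    [0, 0, -0.15, 0, 0, 0, 4],
    [0, 0, 0, 0, 0, 0, 3.2],
    [0, 0, 0, 0, 0, 0, 2.8],
    [0, 0, 0, 0, 0, 0, 2.4],
    [0, 0, 0, 0, 0, 0, 1.5],
    [0, 0, 0, 0, 0, 0, 1.5],
    [0, 0, 0, 0, 0, 0, 1.5],
    [0, 0, 0, 0, 0, 0, 1.5],
    [0, 0, 0, 0, 0, 0, 1.5],
    [0, 0, 0, 0, 0, 0, 1.5],
  ],
)

```text
time: 4.78
position: [0.5903, 0.1725, 0.0166]
tool_rot: [-3.142, -0.0, 1.571]
wrist_force: [-0.4, -0.3, 0.2]
finger_gap: 0.169
```

```bash
cat > look.py <<'E'
from cell import ctrl
from h import *
import sys
tag=sys.argv[1];x,y,z,h=map(float,sys.argv[2:6])
o=[]
for n in("side","top"):
    c=ctrl.capture(n); pickle.dump(c,open(f"{n}{tag}.pkl","wb"))
    u,v=proj(c,[[x,y,z]])[0]; r=int(h)
    u,v=int(u),int(v); im=c["img"][max(0,v-r):v+r,max(0,u-r):u+r]
    o.append(cv2.resize(im,(390,390),interpolation=cv2.INTER_CUBIC)); print(n,"crop origin",max(0,u-r),max(0,v-r),"scale",390/(2*r))
cv2.imwrite(f"pics/look{tag}.png",np.hstack(o))
s=ctrl.get_state();print(s["time"],s["position"].round(4),s["tool_rot"].round(4),s["wrist_force"].round(2),s["finger_gap"])
E
python3 look.py 2 .591 .173 .03 50
```

```text
side crop origin 157 131 scale 3.9
top crop origin 127 140 scale 3.9
4.8833 [0.5903 0.1725 0.0167] [3.1416 0.     1.5708] [-0.28  0.65 -0.03] 0.15874032652021167
```

View pics/look2.png

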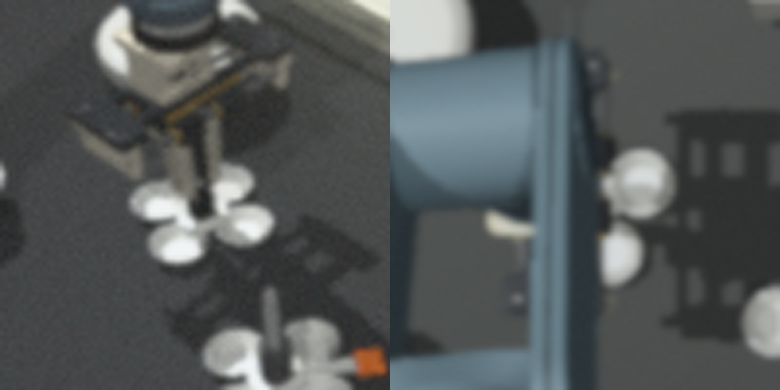

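Run:
```python
from h import *
s=pickle.load(open("side2.pkl","rb"))
crop(s,165,140,245,205,9,"pics/j.png")
P=np.array([[.5903,.1725,.0167],[.5903,.1725,.0357],[.591,.173,.036],[.5835,.1725,.0167],[.597,.1725,.0167]])
print((proj(s,P)-[165,140]+.5)*9)
C=cloud(s);
```

```text
[[391.18093203 401.41890785]
 [386.52617154 365.12325791]
 [386.93726813 363.0906082 ]
 [378.2092077  410.02906404]
 [403.8926634  392.98132547]]
```

View pics/j.png

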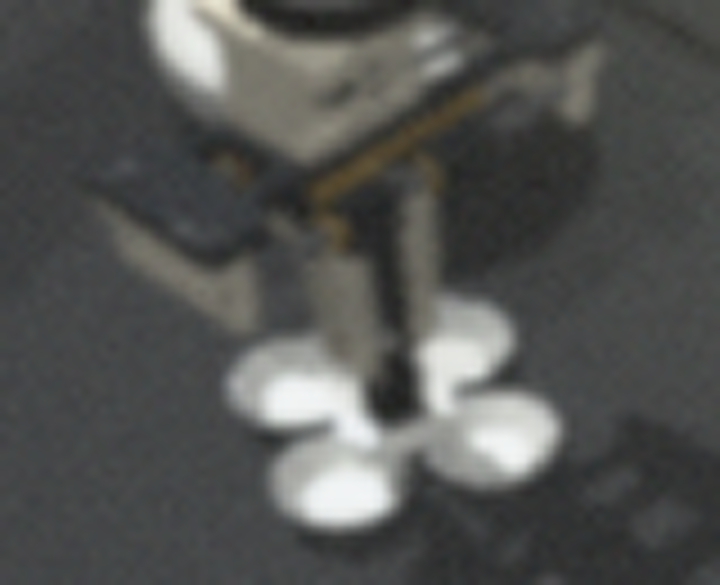

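>>> apply_moves(
  moves=[
    [0, 0, 0, 0, 0, 0, 0.5],
    [0, 0, 0, 0, 0, 0, 0],
    [0, 0, 0, 0, 0, 0, 0],
    [0, 0, 0, 0, 0, 0, 0],
    [0, 0, 0, 0, 0, 0, 0],
    [0, 0, 0, 0, 0, 0, 0],
  ],
)

```text
time: 5.38
position: [0.5903, 0.1725, 0.0166]
tool_rot: [-3.142, 0.0, 1.571]
wrist_force: [-0.5, -0.1, -0.8]
finger_gap: 0.005
```

```bash
python3 look.py 3 .591 .173 .03 50
python3 - <<'E'
from h import *
s=pickle.load(open("side3.pkl","rb"))
crop(s,165,140,245,205,9,"pics/k.png")
E
```

```text
side crop origin 157 131 scale 3.9
top crop origin 127 140 scale 3.9
5.4833 [0.5903 0.1725 0.0167] [-3.1416  0.      1.5708] [0.28 0.29 0.69] 0.004437828620618271
```

View pics/k.png

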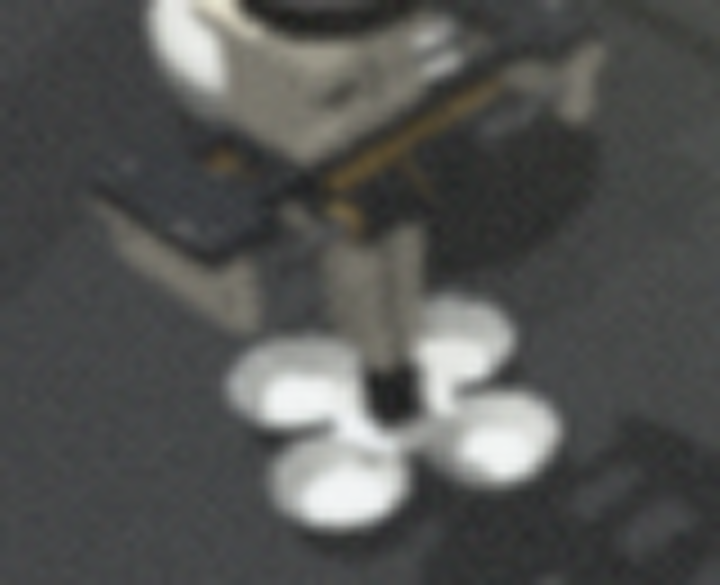

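Run:
```python
from h import *
s=pickle.load(open("side3.pkl","rb"));s0=pickle.load(open("side0.pkl","rb"))
C=cloud(s);C0=cloud(s0)
for v in range(166,192,2): print(v,[ (u,s["img"][v,u].mean().round(),C[v,u].round(3).tolist()) for u in(205,208,211)], C0[v,208].round(3).tolist())
t=pickle.load(open("top3.pkl","rb"))
print(proj(s,[[.5903,.1725,.0167],[.5903,.1925,.0167],[.5903,.1525,.0167]]))
```

```text
166 [(205, np.float64(58.0), [0.559, 0.134, 0.14]), (208, np.float64(82.0), [0.592, 0.162, 0.103]), (211, np.float64(87.0), [0.603, 0.16, 0.098])] [0.672, 0.266, -0.002]
168 [(205, np.float64(101.0), [0.578, 0.161, 0.105]), (208, np.float64(91.0), [0.589, 0.159, 0.099]), (211, np.float64(93.0), [0.603, 0.161, 0.089])] [0.665, 0.258, -0.003]
170 [(205, np.float64(113.0), [0.577, 0.161, 0.096]), (208, np.float64(89.0), [0.586, 0.157, 0.092]), (211, np.float64(88.0), [0.602, 0.161, 0.081])] [0.656, 0.248, -0.001]
172 [(205, np.float64(104.0), [0.577, 0.163, 0.086]), (208, np.float64(88.0), [0.591, 0.164, 0.077]), (211, np.float64(93.0), [0.602, 0.162, 0.071])] [0.647, 0.238, -0.0]
174 [(205, np.float64(105.0), [0.575, 0.162, 0.08]), (208, np.float64(92.0), [0.588, 0.162, 0.071]), (211, np.float64(119.0), [0.6, 0.161, 0.064])] [0.641, 0.231, -0.002]
176 [(205, np.float64(104.0), [0.574, 0.162, 0.071]), (208, np.float64(96.0), [0.588, 0.163, 0.062]), (211, np.float64(124.0), [0.6, 0.162, 0.055])] [0.621, 0.207, 0.014]
178 [(205, np.float64(110.0), [0.571, 0.159, 0.066]), (208, np.float64(
[... 519 characters left out ...]
, [0.583, 0.162, 0.028]), (211, np.float64(87.0), [0.592, 0.158, 0.025])] [0.584, 0.164, 0.027]
186 [(205, np.float64(185.0), [0.579, 0.177, 0.012]), (208, np.float64(53.0), [0.582, 0.163, 0.019]), (211, np.float64(109.0), [0.591, 0.158, 0.016])] [0.58, 0.161, 0.022]
188 [(205, np.float64(233.0), [0.571, 0.166, 0.015]), (208, np.float64(174.0), [0.58, 0.162, 0.012]), (211, np.float64(154.0), [0.583, 0.148, 0.018])] [0.578, 0.159, 0.014]
190 [(205, np.float64(180.0), [0.568, 0.165, 0.008]), (208, np.float64(189.0), [0.575, 0.156, 0.01]), (211, np.float64(92.0), [0.589, 0.157, -0.001])] [0.574, 0.156, 0.01]
[[207.964548   184.10210087]
 [204.20123644 181.5725057 ]
 [211.78541535 186.67038346]]
```

Run:
```python
from cell import ctrl
print(ctrl.grip_point_offset,[a for a in dir(ctrl) if a[0]!="_"])
from h import *
t=pickle.load(open("top3.pkl","rb")); s=pickle.load(open("side3.pkl","rb"))
D=cloud(s)
q=D[150:192,195:222].reshape(-1,3); k=(abs(q[:,0]-.588)<.02)&(abs(q[:,1]-.165)<.015)&(q[:,2]>.03)
for p in sorted(q[k].round(3).tolist(),key=lambda p:p[2])[:25]: print(p)
```

```text
0.0188 ['IKError', 'capture', 'get_state', 'grip_point_offset', 'sign_off']
[0.585, 0.164, 0.031]
[0.589, 0.159, 0.031]
[0.579, 0.168, 0.032]
[0.594, 0.159, 0.033]
[0.604, 0.169, 0.034]
[0.596, 0.16, 0.035]
[0.578, 0.172, 0.035]
[0.581, 0.169, 0.035]
[0.583, 0.167, 0.035]
[0.58, 0.163, 0.035]
[0.581, 0.175, 0.036]
[0.585, 0.163, 0.036]
[0.589, 0.158, 0.036]
[0.598, 0.162, 0.037]
[0.585, 0.159, 0.038]
[0.586, 0.164, 0.043]
[0.6, 0.164, 0.044]
[0.591, 0.163, 0.046]
[0.593, 0.161, 0.046]
[0.595, 0.163, 0.047]
[0.59, 0.161, 0.052]
[0.604, 0.167, 0.053]
[0.597, 0.159, 0.053]
[0.574, 0.169, 0.053]
[0.584, 0.16, 0.053]
```

>>> apply_moves(
  moves=[
    [0, 0, -0.3, 0, 0, 0, 2],
    [0, 0, 0, 0, 0, 0, 4],
    [0, 0, 0, 0, 0, 0, 5],
    [0, 0, 0, 0, 0, 0, 5],
    [0, 0, 0, 0, 0, 0, 5],
    [0, 0, 0.5, 0, 0, 0, 5],
    [0, 0, 0.5, 0, 0, 0, 5],
    [0, 0, 0.5, 0, 0, 0, 5],
    [0, 0, 0, 0, 0, 0, 5],
    [0, 0, 0, 0, 0, 0, 5],
    [0, 0, 0, 0, 0, 0, 5],
  ],
)

```text
time: 6.4
position: [0.5903, 0.1724, 0.0045]
tool_rot: [-3.141, 0.0, 1.571]
wrist_force: [0.5, -1.0, 0.6]
finger_gap: 0.539
```

```bash
python3 look.py 4 .591 .173 .03 30
```

```text
side crop origin 177 151 scale 6.5
top crop origin 147 160 scale 6.5
6.5 [0.5905 0.1725 0.0048] [ 3.1413 -0.      1.5708] [-0.08 -0.08  0.04] 0.5398071494062117
```

View pics/look4.png

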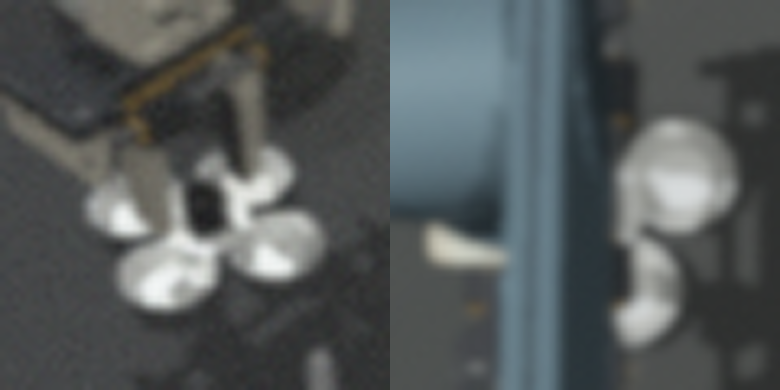

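>>> apply_moves(
  moves=[
    [0, 0, 0.3, 0, 0, 0, 5],
    [0, 0, 0.2, 0, 0, 0, 5],
    [0, 0, 0, 0, 0, 0, 5],
    [0, 0, 0, 0, 0, 0, 5],
  ],
)

```text
time: 6.83
position: [0.5901, 0.1724, -0.0005]
tool_rot: [-3.141, 0.0, 1.571]
wrist_force: [0.0, -0.4, -0.1]
finger_gap: 0.538
```

```bash
python3 look.py 5 .591 .173 .03 30
python3 - <<'E'
from h import *
s=pickle.load(open("side5.pkl","rb"));D=cloud(s)
q=D[150:200,185:235].reshape(-1,3); I=s["img"][150:200,185:235].reshape(-1,3).mean(1)
for a in(-1,1):
    k=(abs(q[:,0]-.5905-a*.03)<.012)&(abs(q[:,1]-.164)<.006)&(q[:,2]<.06)&(q[:,2]>.01)
    print(a,sorted([(r[2].round(3),r[0].round(3),r[1].round(3),int(i)) for r,i in zip(q[k],I[k])])[:14])
crop(s,190,160,235,200,14,"pics/l.png")
E
```

```text
side crop origin 177 151 scale 6.5
top crop origin 147 160 scale 6.5
6.9333 [ 5.903e-01  1.725e-01 -4.000e-04] [-3.1415  0.      1.5708] [ 0.14 -0.78  0.12] 0.5363985252288044
-1 [(np.float64(0.01), np.float64(0.568), np.float64(0.17), 183), (np.float64(0.012), np.float64(0.559), np.float64(0.17), 190), (np.float64(0.012), np.float64(0.566), np.float64(0.161), 179), (np.float64(0.013), np.float64(0.564), np.float64(0.17), 171), (np.float64(0.014), np.float64(0.568), np.float64(0.163), 207), (np.float64(0.014), np.float64(0.572), np.float64(0.168), 219), (np.float64(0.015), np.float64(0.57), np.float64(0.16), 216), (np.float64(0.016), np.float64(0.568), np.float64(0.168), 199), (np.float64(0.025), np.float64(0.56), np.float64(0.163), 168), (np.float64(0.026), np.float64(0.562), np.float64(0.166), 154), (np.float64(0.034), np.float64(0.555), np.float64(0.161), 130), (np.float64(0.035), np.float64(0.549), np.float64(0.165), 116), (np.float64(0.036), np.float64(0.551), np.float64(0.162), 127), (np.float64(0.037), np.float64(0.549), np.float64(0.17), 120)]
1 [(np.float64(0.01), np.float64
[... 158 characters left out ...]
, (np.float64(0.012), np.float64(0.618), np.float64(0.166), 172), (np.float64(0.012), np.float64(0.62), np.float64(0.164), 149), (np.float64(0.013), np.float64(0.609), np.float64(0.167), 219), (np.float64(0.014), np.float64(0.611), np.float64(0.164), 209), (np.float64(0.025), np.float64(0.616), np.float64(0.162), 180), (np.float64(0.025), np.float64(0.617), np.float64(0.169), 114), (np.float64(0.028), np.float64(0.62), np.float64(0.162), 184), (np.float64(0.029), np.float64(0.617), np.float64(0.163), 135), (np.float64(0.031), np.float64(0.627), np.float64(0.164), 163), (np.float64(0.032), np.float64(0.614), np.float64(0.17), 77), (np.float64(0.034), np.float64(0.614), np.float64(0.165), 71)]
```

View pics/l.png

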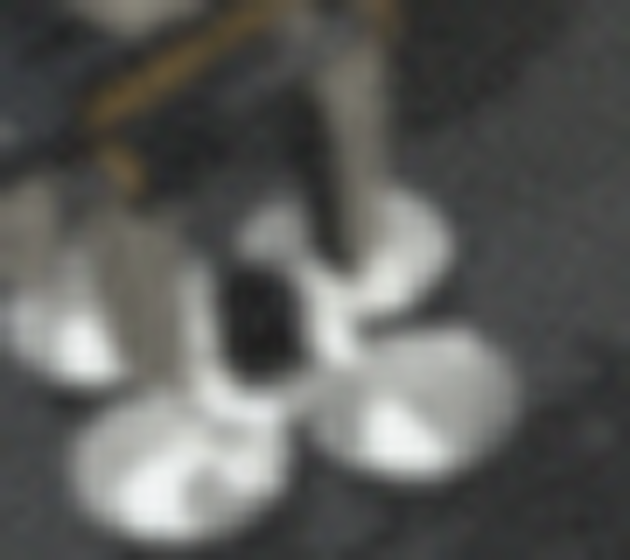

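>>> apply_moves(
  moves=[
    [0, 0, 0.3, 0, 0, 0, 5],
    [0, 0, 0, 0, 0, 0, 4],
    [0, 0, 0, 0, 0, 0, 3],
    [0, 0, 0, 0, 0, 0, 2.7],
    [0, 0, 0, 0, 0, 0, 2.4],
    [0, 0, 0, 0, 0, 0, 1.5],
    [0, 0, 0, 0, 0, 0, 1],
    [0, 0, 0, 0, 0, 0, 0],
    [0, 0, 0, 0, 0, 0, 0],
  ],
)

```text
time: 7.68
position: [0.5904, 0.1724, -0.0033]
tool_rot: [3.141, 0.0, 1.571]
wrist_force: [1.0, 0.5, -0.8]
finger_gap: 0.273
```

```bash
python3 look.py 6 .591 .173 .03 30
```

```text
side crop origin 177 151 scale 6.5
top crop origin 147 160 scale 6.5
7.7833 [ 0.5904  0.1724 -0.0033] [3.1413 0.     1.5707] [ 1.11  0.56 -1.01] 0.27266496295670156
```

View pics/look6.png

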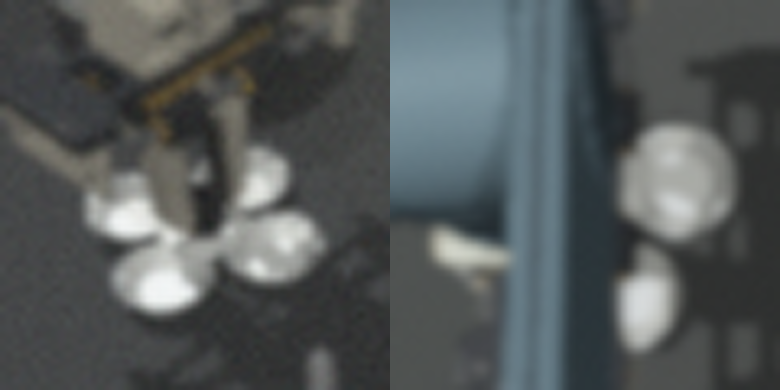

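>>> apply_moves(
  moves=[
    [0, 0, -0.5, 0, 0, 0, 0],
    [0, 0, -1.5, 0, 0, 0, 0],
    [0, 0, -3, 0, 0, 0, 0],
    [0, 0, -3, 0, 0, 0, 0],
    [0, 0, -3, 0, 0, 0, 0],
    [0, 0, -2, 0, 0, 0, 0],
    [0, 0, -1, 0, 0, 0, 0],
    [0, 0, 0, 0, 0, 0, 0],
    [0, 0, 0, 0, 0, 0, 0],
    [0, 0, 0, 0, 0, 0, 0],
  ],
)

```text
time: 8.62
position: [0.5889, 0.1723, 0.1347]
tool_rot: [-3.138, 0.0, 1.571]
wrist_force: [0.0, 0.6, -2.2]
finger_gap: 0.273
```

>>> apply_moves(
  moves=[
    [-1, -0.5, 0, 0, 0, 0, 0],
    [-2, -1, 0, 0, 0, 0, 0],
    [-3, -1.4, 0, 0, 0, 0, 0],
    [-3, -1.4, 0, 0, 0, 0, 0],
    [-3, -1.4, 0, 0, 0, 0, 0],
    [-3, -1.4, 0, 0, 0, 0, 0],
    [-2, -1, 0, 0, 0, 0, 0],
    [-1, -0.5, 0, 0, 0, 0, 0],
    [-0.5, -0.2, 0, 0, 0, 0, 0],
    [0, 0, 0, 0, 0, 0, 0],
    [0, 0, 0, 0, 0, 0, 0],
    [0, 0, 0, 0, 0, 0, 0],
  ],
)

```text
time: 9.62
position: [0.5027, -0.0116, 0.1364]
tool_rot: [-3.142, -0.0, 1.572]
wrist_force: [-0.7, 0.3, -2.1]
finger_gap: 0.272
```

```bash
python3 look.py 7 .50 -.018 .12 45
```

```text
side crop origin 179 157 scale 4.333333333333333
top crop origin 194 174 scale 4.333333333333333
9.7167 [ 0.5026 -0.0115  0.1365] [-3.1415e+00 -3.0000e-04  1.5723e+00] [ 0.27  0.02 -2.08] 0.2711572705228762
```

View pics/look7.png

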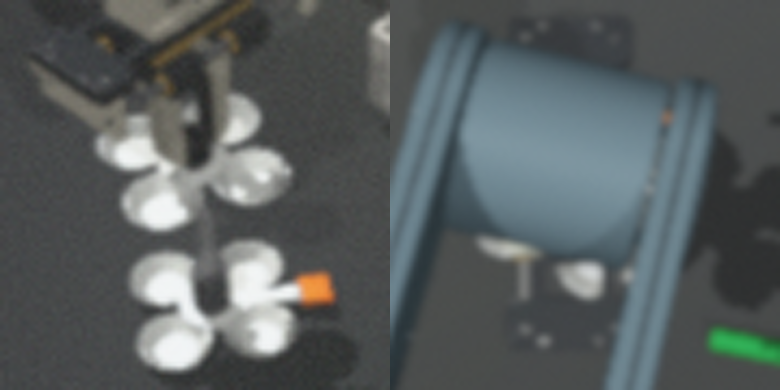

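>>> apply_moves(
  moves=[
    [-0.69, -0.18, 0, 0, 0, 0, 0],
    [0, 0, 0, 0, 0, 0, 0],
    [0, 0, 0, 0, 0, 0, 0],
    [0, 0, 0, 0, 0, 0, 0],
  ],
)

```text
time: 10.05
position: [0.5005, -0.0194, 0.1366]
tool_rot: [-3.142, -0.0, 1.571]
wrist_force: [0.4, -0.1, -1.0]
finger_gap: 0.269
```

```bash
python3 look.py 8 .50 -.018 .12 45
python3 - <<'E'
from h import *
s=pickle.load(open("side8.pkl","rb"))
x,y=.5005,-.0184;ims=[]
for z in(.1538,.014):
    o=ortho(s,x,y,z); g=cv2.GaussianBlur(cv2.cvtColor(o,cv2.COLOR_BGR2GRAY),(0,0),3)
    h=cv2.HoughCircles(g,cv2.HOUGH_GRADIENT,1,120,param1=60,param2=8,minRadius=70,maxRadius=86)[0]
    for q in h: cv2.circle(o,(int(q[0]),int(q[1])),int(q[2]),(0,0,255),2); print(z,round(x+.1-q[1]/3000,4),round(y+.1-q[0]/3000,4),q[2]/3)
    ims.append(cv2.resize(o,(390,390)))
cv2.imwrite("pics/m.png",np.hstack(ims))
E
```

```text
side crop origin 179 157 scale 4.333333333333333
top crop origin 194 174 scale 4.333333333333333
10.15 [ 0.5005 -0.0194  0.1367] [ 3.1415e+00 -1.0000e-04  1.5707e+00] [ 0.35  0.15 -1.86] 0.27556764902826447
0.1538 0.539 -0.0049 27.633333
0.1538 0.4597 -0.0339 28.066666
0.1538 0.4843 0.0188 25.566666
0.1538 0.5153 -0.0632 25.233332
0.1538 0.445 -0.1042 24.699999
0.014 0.4577 -0.0252 27.333334
0.014 0.5053 -0.0592 28.1
0.014 0.5413 -0.0112 27.733332
0.014 0.4967 0.0188 26.566666
0.014 0.5417 0.0708 24.666666
0.014 0.5323 -0.1042 26.1
```

View pics/m.png

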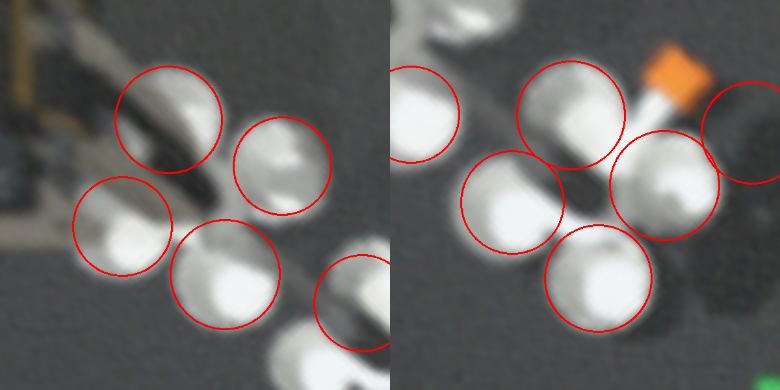

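>>> apply_moves(
  moves=[
    [0.12, 0.04, 0, 0, 0, 0, 0],
    [0, 0, 1, 0, 0, 0, 0],
    [0, 0, 1, 0, 0, 0, 0],
    [0, 0, 1, 0, 0, 0, 0],
    [0, 0, 0.5, 0, 0, 0, 0],
    [0, 0, 0.5, 0, 0, 0, 0],
    [0, 0, 0.5, 0, 0, 0, 0],
    [0, 0, 0.5, 0, 0, 0, 0],
    [0, 0, 0, 0, 0, 0, 0],
  ],
)

```text
time: 10.9
position: [0.5003, -0.0181, 0.0856]
tool_rot: [-3.14, -0.0, 1.571]
wrist_force: [-0.8, 0.7, -2.7]
finger_gap: 0.272
```

```bash
python3 look.py 9 .50 -.018 .07 30
```

```text
side crop origin 196 183 scale 6.5
top crop origin 209 189 scale 6.5
11.0 [ 0.5009 -0.0182  0.0866] [-3.1414e+00 -1.0000e-04  1.5708e+00] [-0.19 -0.74 -1.17] 0.272560630601709
```

View pics/look9.png

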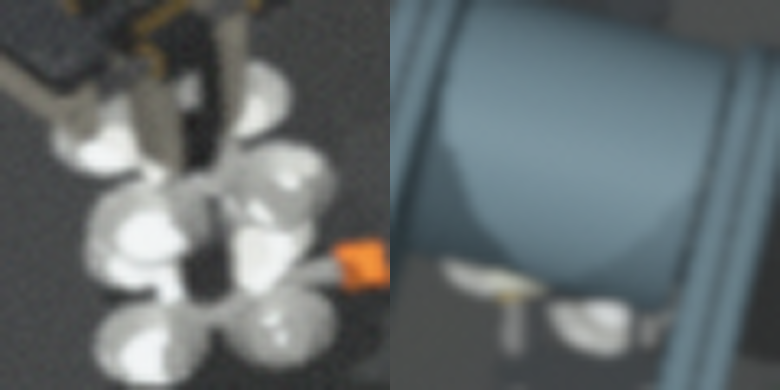

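>>> apply_moves(
  moves=[
    [0, 0, 0.5, 0, 0, 0, 0],
    [0, 0, 0.7, 0, 0, 0, 0],
    [0, 0, 0.8, 0, 0, 0, 0],
    [0, 0, 0.8, 0, 0, 0, 0],
    [0, 0, 0.7, 0, 0, 0, 0],
    [0, 0, 0.4, 0, 0, 0, 0],
    [0, 0, 0.3, 0, 0, 0, 0],
    [0, 0, 0, 0, 0, 0, 0],
    [0, 0, 0, 0, 0, 0, 0],
  ],
)

```text
time: 11.75
position: [0.5009, -0.0182, 0.0445]
tool_rot: [-3.141, -0.0, 1.571]
wrist_force: [-0.2, 0.5, -1.7]
finger_gap: 0.274
```

>>> apply_moves(
  moves=[
    [0, 0, 0.3, 0, 0, 0, 0],
    [0, 0, 0.2, 0, 0, 0, 0],
    [0, 0, 0.1, 0, 0, 0, 0],
    [0, 0, 0.1, 0, 0, 0, 0],
    [0, 0, 0, 0, 0, 0, 0],
    [0, 0, 0, 0, 0, 0, 0],
  ],
)

```text
time: 12.25
position: [0.5009, -0.0182, 0.0377]
tool_rot: [-3.142, 0.0, 1.571]
wrist_force: [-0.4, -0.8, -2.0]
finger_gap: 0.268
```

Another 1 mm, then open.

>>> apply_moves(
  moves=[
    [0, 0, 0.07, 0, 0, 0, 0],
    [0, 0, 0.05, 0, 0, 0, 0],
    [0, 0, 0, 0, 0, 0, 0],
    [0, 0, 0, 0, 0, 0, 3],
    [0, 0, 0, 0, 0, 0, 4],
    [0, 0, 0, 0, 0, 0, 5.5],
    [0, 0, 0, 0, 0, 0, 5.5],
    [0, 0, 0, 0, 0, 0, 5.5],
    [0, 0, 0, 0, 0, 0, 5.5],
  ],
)

```text
time: 13.0
position: [0.5009, -0.0182, 0.0365]
tool_rot: [3.142, 0.0, 1.571]
wrist_force: [0.6, 0.3, -0.4]
finger_gap: 0.585
```

```bash
python3 look.py 10 .50 -.018 .05 40
```

```text
side crop origin 186 178 scale 4.875
top crop origin 199 179 scale 4.875
13.1 [ 0.5009 -0.0182  0.0364] [3.1416 0.     1.5708] [0.39 0.64 0.84] 0.5877956147071502
```

View pics/look10.png

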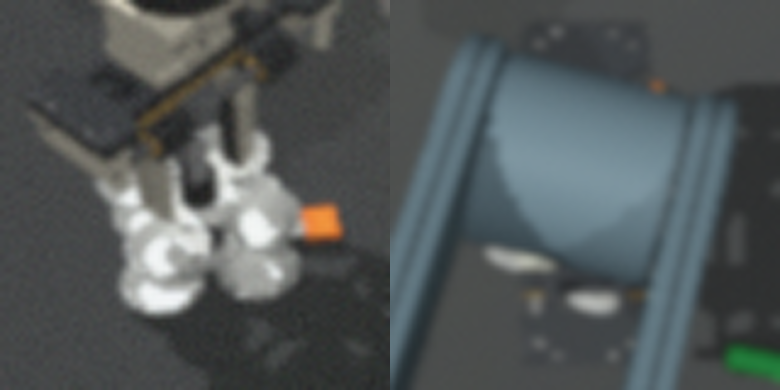

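Run:
```python
from h import *
for f in("side0","side10"):
    c=pickle.load(open(f+".pkl","rb"));hsv=cv2.cvtColor(c["img"],cv2.COLOR_BGR2HSV)
    m=cv2.inRange(hsv,(8,150,120),(22,255,255)); k,l,st,ce=cv2.connectedComponentsWithStats(m); i=1+st[1:,4].argmax(); print(f,st[i],ray(c,*ce[i],.012))
s=pickle.load(open("side10.pkl","rb"))
x,y=.5005,-.0184;ims=[]
for z in(.054,.014):
    o=ortho(s,x,y,z); ims.append(cv2.resize(o,(390,390))); cv2.drawMarker(ims[-1],(195,195),(0,0,255),0,20)
    cv2.circle(ims[-1],(195,195),int(.069*1950),(0,0,255),1)
cv2.imwrite("pics/n.png",np.hstack(ims))
```

```text
side0 [248 220   8   7  43] [ 0.56222648 -0.06588728  0.012     ]
side10 [248 220   8   7  43] [ 0.56222648 -0.06588728  0.012     ]
```

View pics/n.png

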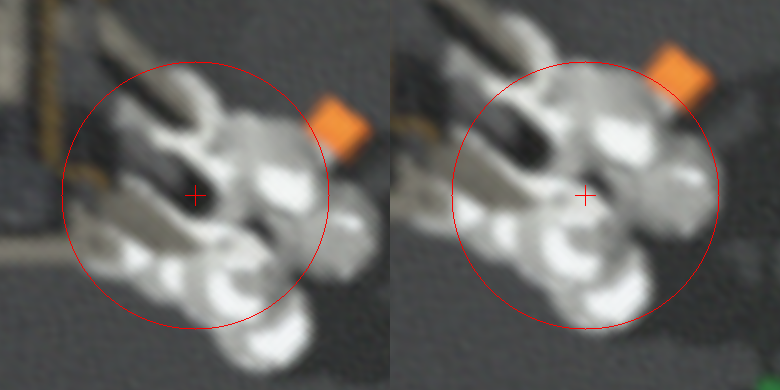

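>>> apply_moves(
  moves=[
    [0, 0, -0.75, 0, 0, 0, 5.5],
    [0, 0, -0.9, 0, 0, 0, 5.5],
    [0, 0, -0.6, 0, 0, 0, 5.5],
    [0, 0, 0, 0, 0, 0, 5.5],
    [0, 0, 0, 0, 0, 0, 5.5],
    [0, 0, 0, 0, 0, 0, 5.5],
  ],
)

```text
time: 13.6
position: [0.5009, -0.0182, 0.0591]
tool_rot: [3.141, 0.0, 1.571]
wrist_force: [0.3, -0.2, 0.3]
finger_gap: 0.594
```

```bash
python3 look.py 11 .50 -.018 .07 25
```

```text
side crop origin 201 188 scale 7.8
top crop origin 214 194 scale 7.8
13.7 [ 0.5006 -0.0181  0.0587] [-3.1411e+00 -1.0000e-04  1.5708e+00] [-0.39  0.28 -0.67] 0.5917774048137825
```

View pics/look11.png

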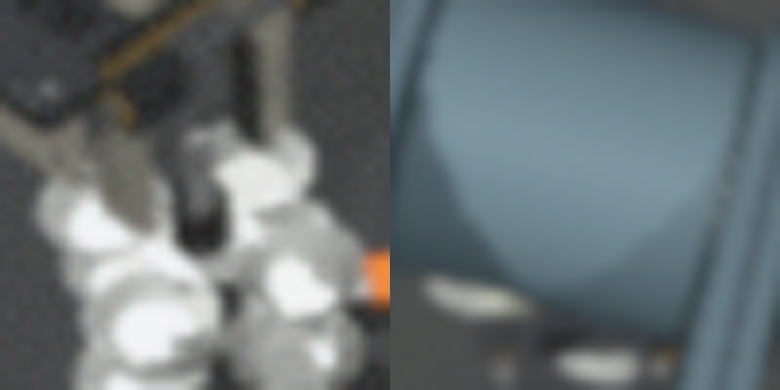

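>>> apply_moves(
  moves=[
    [0, 0, 0, 0, 0, 0, 4],
    [0, 0, 0, 0, 0, 0, 3],
    [0, 0, 0, 0, 0, 0, 2.2],
    [0, 0, 0, 0, 0, 0, 1.8],
    [0, 0, 0, 0, 0, 0, 1.4],
    [0, 0, 0, 0, 0, 0, 1.2],
    [0, 0, 0, 0, 0, 0, 1],
    [0, 0, 0, 0, 0, 0, 0],
    [0, 0, 0, 0, 0, 0, 0],
    [0, 0, 0, 0, 0, 0, 0],
  ],
)

```text
time: 14.53
position: [0.5012, -0.0183, 0.059]
tool_rot: [3.141, 0.0, 1.571]
wrist_force: [2.2, 0.3, -0.2]
finger_gap: 0.122
```

```bash
python3 look.py 12 .50 -.018 .06 30
```

```text
side crop origin 196 186 scale 6.5
top crop origin 209 189 scale 6.5
14.6333 [ 0.5012 -0.0182  0.059 ] [3.1410e+00 1.0000e-04 1.5708e+00] [ 1.91  0.62 -0.78] 0.11589797285793607
```

View pics/look12.png

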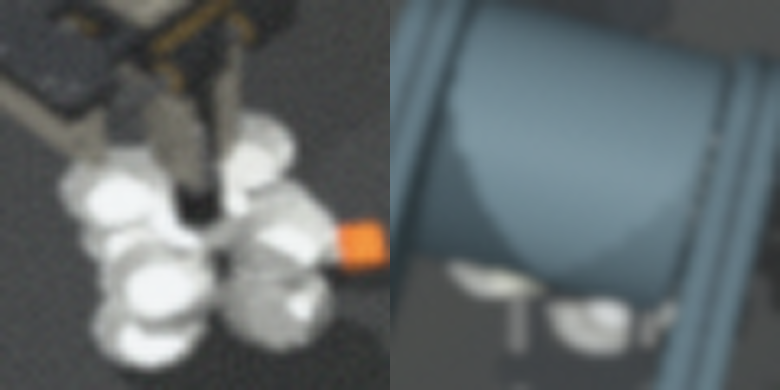

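>>> apply_moves(
  moves=[
    [0, 0, -0.2, 0, 0, 0, 0],
    [0, 0, -0.5, 0, 0, 0, 0],
    [0, 0, -1, 0, 0, 0, 0],
    [0, 0, -1.5, 0, 0, 0, 0],
    [0, 0, -1.8, 0, 0, 0, 0],
    [0, 0, -2, 0, 0, 0, 0],
    [0, 0, -1.8, 0, 0, 0, 0],
    [0, 0, -1.5, 0, 0, 0, 0],
    [0, 0, -1, 0, 0, 0, 0],
    [0, 0, -0.5, 0, 0, 0, 0],
    [0, 0, 0, 0, 0, 0, 0],
    [0, 0, 0, 0, 0, 0, 0],
  ],
)

```text
time: 15.63
position: [0.5004, -0.0181, 0.1765]
tool_rot: [-3.141, -0.0, 1.571]
wrist_force: [-0.2, 1.5, -3.9]
finger_gap: 0.119
```

>>> apply_moves(
  moves=[
    [-0.6, 0.1, 0, 0, 0, 0, 0],
    [-1.3, 0.3, 0, 0, 0, 0, 0],
    [-2, 0.4, 0, 0, 0, 0, 0],
    [-2.3, 0.5, 0, 0, 0, 0, 0],
    [-2.5, 0.5, 0, 0, 0, 0, 0],
    [-2.5, 0.5, 0, 0, 0, 0, 0],
    [-2.3, 0.4, 0, 0, 0, 0, 0],
    [-2, 0.4, 0, 0, 0, 0, 0],
    [-1.3, 0.2, 0, 0, 0, 0, 0],
    [-0.5, 0.1, 0, 0, 0, 0, 0],
    [0, 0, 0, 0, 0, 0, 0],
    [0, 0, 0, 0, 0, 0, 0],
  ],
)

```text
time: 16.63
position: [0.5344, -0.1907, 0.1764]
tool_rot: [-3.14, -0.001, 1.57]
wrist_force: [0.3, -0.6, -3.8]
finger_gap: 0.119
```

>>> apply_moves(
  moves=[
    [0, 0, 0, 0, 0, 2, 0],
    [0, 0, 0, 0, 0, 4, 0],
    [0, 0, 0, 0, 0, 5.5, 0],
    [0, 0, 0, 0, 0, 6, 0],
    [0, 0, 0, 0, 0, 6, 0],
    [0, 0, 0, 0, 0, 6, 0],
    [0, 0, 0, 0, 0, 5.8, 0],
    [0, 0, 0, 0, 0, 5.5, 0],
    [0, 0, 0, 0, 0, 4, 0],
    [0, 0, 0, 0, 0, 2, 0],
    [0, 0, 0, 0, 0, 0, 0],
    [0, 0, 0, 0, 0, 0, 0],
  ],
)

```text
time: 17.63
position: [0.5348, -0.1899, 0.1771]
tool_rot: [-3.141, -0.0, 0.757]
wrist_force: [-0.6, -0.1, -4.4]
finger_gap: 0.12
```

```bash
python3 look.py 13 .54 -.25 .15 75
```

```text
side crop origin 220 152 scale 2.6
top crop origin 247 128 scale 2.6
17.7333 [ 0.5348 -0.1904  0.1771] [-3.1415e+00 -1.0000e-04  7.5600e-01] [ 0.95 -0.13 -4.93] 0.11951230360636567
```

View pics/look13.png

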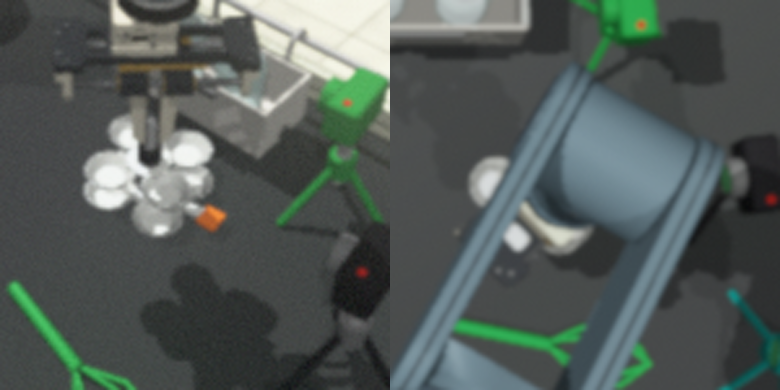

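Run:
```python
from h import *
s=pickle.load(open("side13.pkl","rb"));t=pickle.load(open("top0.pkl","rb"));s0=pickle.load(open("side0.pkl","rb"))
hsv=cv2.cvtColor(s["img"],cv2.COLOR_BGR2HSV)
m=cv2.inRange(hsv,(8,150,120),(22,255,255)); k,l,st,ce=cv2.connectedComponentsWithStats(m); i=1+st[1:,4].argmax()
p=ray(s,*ce[i],.130); d=p[:2]-[.5348,-.1904]; print(p,"tab yaw",np.rad2deg(np.arctan2(d[1],d[0])),np.hypot(*d))
ims=[]
f=np.deg2rad(96.67);F=np.array([np.cos(f),np.sin(f)]);S=np.array([-F[1],F[0]]);B=np.array([.5629,-.4276])
for c in(t,s0):
    o=ortho(c,.562,-.42,.197,.065,6000)
    q=np.array([B+a*.02*F+b*.04*S for a,b in((1,1),(1,-1),(-1,-1),(-1,1))])
    px=np.c_[(-.42+.065-q[:,1])*6000,(.562+.065-q[:,0])*6000].astype(int)
    cv2.polylines(o,[px.reshape(-1,1,2)],True,(0,255,255),1)
    ims.append(cv2.resize(cv2.convertScaleAbs(o,alpha=1.8),(390,390)))
cv2.imwrite("pics/p.png",np.hstack(ims))
# box-top plane fit height and points both views, lens tube points
for n,c in(("t",t),("s",s0)):
    P=cloud(c).reshape(-1,3);I=c["img"].reshape(-1,3)
    e=(P[:,:2]-B); a=e@F;b=e@S
    k=(abs(a)<.012)&(abs(b)<.03)&(P[:,2]>.18)&(P[:,2]<.22); print(n,"top z",np.median(P[k,2]),k.sum())
    k=(a>.022)&(a<.036)&(abs(b)<.03)&(P[:,2]>.14)&(P[:,2]<.22); print(n,"tube",k.sum(),P[k,2].max(),np.percentile(P[k,2],90),b[k].min(),b[k].max(),a[k].max())
```

```text
[ 0.54322348 -0.26694419  0.13      ] tab yaw -83.72002677904175 0.07700628598536122
t top z 0.1974054688851304 190
t tube 125 0.19740836609357243 0.19291292498206739 -0.02087744136096644 0.020350945818751943 0.03569366757052837
s top z 0.19657452628538866 202
s tube 57 0.19368843909410333 0.19234951546678405 -0.009494691934795765 0.021831376530511128 0.029983132276554733
```

View pics/p.png

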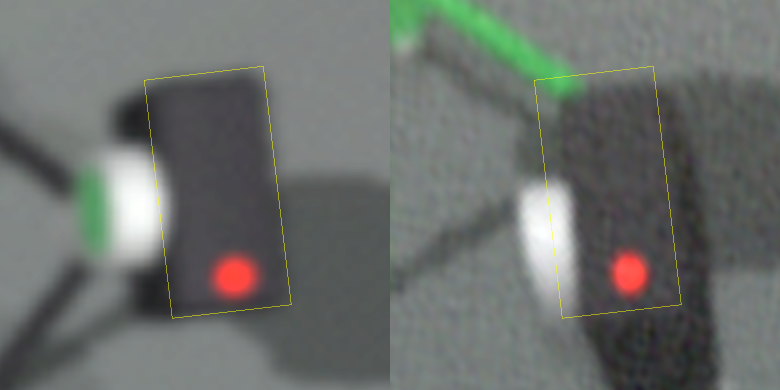

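>>> apply_moves(
  moves=[
    [-0.1, 0.1, 0, 0, 0, 0, 0],
    [-0.19, 0.2, 0, 0, 0, 0, 0],
    [0, 0, 0, 0, 0, 0, 0],
    [0, 0, 0, 0, 0, 0, 0],
    [0, 0, 0, 0, 0, 0, 0],
    [0, 0, 0, 0, 0, 0, 0],
    [0, 0, 0, 0, 0, 0, 0],
  ],
)

```text
time: 18.32
position: [0.5348, -0.1954, 0.1769]
tool_rot: [-3.141, -0.0, 0.754]
wrist_force: [-0.0, 0.0, -4.9]
finger_gap: 0.122
```

```bash
python3 look.py 14 .54 -.20 .15 35
python3 - <<'E'
from h import *
s=pickle.load(open("side14.pkl","rb"));x,y=.5349,-.1946
hsv=cv2.cvtColor(s["img"],cv2.COLOR_BGR2HSV)
m=cv2.inRange(hsv,(8,150,120),(22,255,255)); k,l,st,ce=cv2.connectedComponentsWithStats(m); i=1+st[1:,4].argmax()
p=ray(s,*ce[i],.130); d=p[:2]-[x,y]; print(p,"tab yaw",np.rad2deg(np.arctan2(d[1],d[0])),np.hypot(*d))
ims=[]
for z in(.172,.132):
    o=ortho(s,x,y,z); cv2.circle(o,(300,300),207,(0,0,255),2); ims.append(cv2.resize(o,(390,390)))
cv2.imwrite("pics/q.png",np.hstack(ims))
for f in("top","side"):
    a=pickle.load(open(f+"0.pkl","rb"))["img"].astype(int);b=pickle.load(open(f+"14.pkl","rb"))["img"].astype(int)
    if f=="side": cv2.imwrite("pics/r.png",b)
E
```

```text
side crop origin 246 183 scale 5.571428571428571
top crop origin 269 168 scale 5.571428571428571
18.4167 [ 0.5348 -0.1954  0.177 ] [ 3.1416 -0.      0.754 ] [ 0.29 -0.17 -3.97] 0.1166134649916293
[ 0.54310502 -0.27271389  0.13      ] tab yaw -84.00368617961821 0.07854363468580858[ WARN:0@0.098] global loadsave.cpp:1063 imwrite_ Unsupported depth image for selected encoder is fallbacked to CV_8U.
```

View pics/q.png

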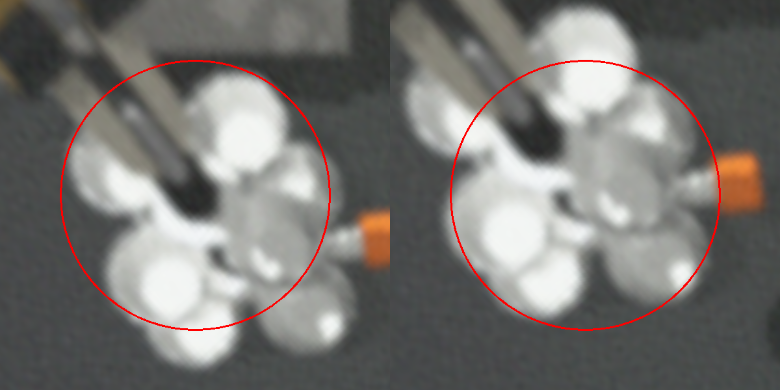

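View pics/r.png

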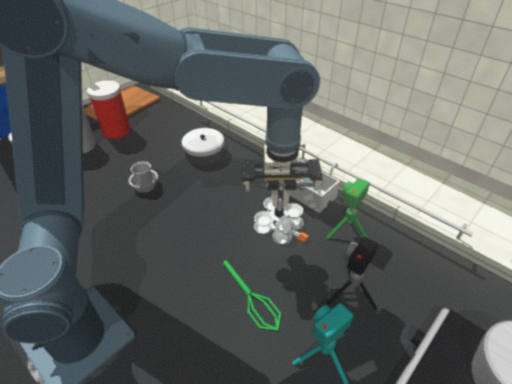

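```bash
python3 -c "
from cell import ctrl
s=ctrl.get_state();print(s['qd'].round(4),s['wrist_force']);print(ctrl.sign_off())"
```

```text
[ 0.0011 -0.0009  0.0002  0.001   0.0009 -0.0014] [ 0.28505819 -0.16635327 -3.96857445]
the job is handed in; nothing more can be done
None
```

I threaded the loose plate onto the post, let it sit on the collar and let go of it. I then took the stand by its post and held it up to the black camera. The job was handed in at about 18.4 s with the arm still.

**Last checks:**
- **Distance:** the post was about 198 mm in front of the lens, with the tool vertical.
- **Height:** the deck of the upper plate was at about 0.172 m, and I measured the lens at about 0.172 m.
- **Tab:** it pointed at about −83° to −84°. The direction to the lens was −83° to −83.3°, good to about a degree.
- **Grip:** the fingers stayed closed on the post at about 11 mm.
- **Other things:** the dabba, davara, tumbler, whisk and tripods stood where they were in the last side picture. The jars were partly hidden behind the arm, so I did not see them clearly at the end.

**What failed or disagreed:**
- **First grasp:** it missed. In the pictures the finger ends were about 20 mm above the reported TCP, so the fingers shut above the sleeve without touching it. I opened them, went lower and worked from the measured offset.
- **Camera views:** the two views disagreed by 4–5 mm in y when I fitted the cups. I used the sleeve and post-tip positions, on which both views agreed.
- **Top view:** the arm hid the stand at the end, so the final pose was checked from the side view and the arm's own readings only.

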